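# Open the test fixture and hold a regulator module over it

### The arm

A 6-joint arm with a two-finger parallel gripper is mounted at the origin on the work surface. World frame = base frame: x ahead of the robot, y to its left, z up, the work surface at z = 0. Lengths are in m, angles in degrees, forces in N, time in s.
With the tool pointing down it reaches from about 0.4 to 0.825 m from the base axis. Payload 7 kg.
Tool frame: the origin (TCP) lies at the very end of the fingers, on their centre line; the grasp point (between the pads) lies hold_point_z behind it (hold_point_z is the distance from the TCP to the grasp point, in m); z points along the fingers, y is the line along which they close (so a half turn about z gives the same grasp; the last joint's range is limited). The gripper opens to 88 mm and grips with 3 to 60 N. Pads are 19 mm wide; open, the fingers measure 130 mm over their backs; the gripper's body (78 mm by 193 mm) begins 47 mm behind the grasp point.
Start: joints at [-47.034, 20.546, 0.682, 0, -70.136, -16.507], TCP at [0.301, -0.604, 0.227] pointing down, gripper open.
Joint ranges: [-176.03, 176.03], [-82.01, 121.73], [-58.28, 71.71], [-173.87, 95.51], [-174.79, -0.11], [-173.66, 173.66]. Speed limits (degrees/s): [136.94, 136.94, 172.46, 180, 180, 180].

### API

Orientations are given as [roll, pitch, yaw] about the fixed x, y, z axes, in that order (R = Rz(yaw) Ry(pitch) Rx(roll)).
In Python, from plant import get_obs, snapshot, close_job, hold_point_z gives the robot as it stands.
- The arm moves only by the tool play_rows, never from a script. Its argument "commands" is a list that holds one entry, the list of rows, each a list of 7 numbers: the shift along the tool's x, y, z in cm, then the turn, a rotation vector about the tool's x, y, z in degrees, then the opening, from 0 (shut) to 1 (fully open). In form: [[[x, y, z, ax, ay, az, fingers], ...]]. A call has 1 to 20 rows; each row is the pose to reach, as a shift and turn from the pose commanded when the call began, along the tool's axes at that moment; what a row does not reach only later rows make up. A row lasts 1/12 s, in which the tool goes at most 41.7 mm and 7.16 degrees, less where a joint would pass 70% of its speed; a pose out of reach is approached as far as the arm can. A call with a gripper value outside its range is refused whole. The fingers move at their own pace and stop on an object; the grip force is fixed at half the most. Time passes only in rows, so rows that repeat a pose let the fingers close. It gives the time, the measured TCP pose, the force, the opening and the grip force at its end, in the units of the state.
- get_obs(): the state, without advancing time (a new reading comes with each control period).
- snapshot(name): name is "scene" or "top" or "wrist"; returns a dict with "frame" (384x512x3 uint8, red, green, blue), "camera_matrix" (3x3 intrinsics, pixels), "origin" and "attitude" of the camera in the world. Camera axes: x right, y down, z forward; pixel columns grow to the right and rows downward; lengths in m; the calibration is good to about 2 mm. The wrist camera is an equidistant fisheye: a pixel r from the principal point sees the ray r / f radians off the axis. A picture is of the moment at which its call begins. There is no depth.
- close_job(): hands the job in; it is judged then, once.
The state is a dict: "clock": time; "joint_pos": joint angles; "qvel": joint speeds; "tau": joint torques, N m; "tool_pos": TCP position; "orientation": TCP orientation; "force": force on the tool from outside, world axes, zero at the start; "moment": the same for the moment, N m; "opening": finger opening in m; "gripper_force": force on a finger pad.
Only numpy, scipy, OpenCV 4.12 (cv2) and the standard library are available. Lean on these libraries where they do the work, as an engineer would, in place of code of your own. Each camera call takes 0.05 s, during which the arm holds its last target. There are 200 camera calls.

### The job

Throw the test fixture's lever out of the red into its green notch so that the clamps swing clear. Then pick up the regulator module by its balance point on the bead of its heat sink, without letting it tip, and finish while still holding it about 60 mm above the fixture's deck, level, still and squarely over its painted outline with the transformer above the yellow square, so that I can plug in the lead underneath. Leave everything else on the bench where it is.

Things in the scene. Friction and masses are not known exactly. Their poses are not given: they have to be found in the camera images.
- fixture: Test fixture fixed to the bench: grey housing 250 long (x) x 130 wide (y) x 55 mm high, black top deck. Origin: centre of its underside. Axes: +x away from the operating lever, at the near end, to the end with a yellow 50 x 60 mm square; z up. White 200 x 70 mm outline mid-deck; 10 mm corner locators. A swing clamp each side (to 22 mm above the deck) follows the lever.
- nest (a point): Middle of the white outline on the fixture's deck top, 55 mm above the bench; axes as the fixture. The yellow square's centre lies 74 mm from here along +x.
- lever (a joint): Lever angle, rad; its axis is level, along the fixture's x. 0 is upright; positive leans to the fixture's -y (right, seen from the robot), negative to +y. It stays where left (about 1 N at the knob). Quadrant rim: red below -0.1, green notch at 0.22, yellow notch at 0.60, stops -0.72 and 0.80. A spring plunger must be pushed over a horn (about 4 N at the knob) into a notch, then centres itself.
- lever_knob (a point): Centre of the lever's black ball knob, 32 mm across, on a flat bar; it swings at 145 mm radius about a pivot at x -160, y 0, z 45 mm in the fixture's frame. The quadrant's rim (81 mm radius, with its horns) lies 14 to 26 mm to +x of the bar.
- module: Loose regulator module, 0.6 to 0.86 kg: aluminium plate 200 x 70 x 5 mm; origin: centre of its underside; x along its length to the transformer end, z up. On its centre line a black heat-sink web, x -80 to 46 mm, 6 mm thick, top edge a smooth round bead 12 mm across (axis 56 mm above the underside). Copper transformer 58 wide, 55 high, x 50 to 98. Other parts: below x = -10.
- balance (a point): Balance point along the module: on the bead's axis, 30 mm from the plate's middle towards the transformer (20 mm short of the transformer's face), 56 mm above the underside. Axes as the module. Grip the bead here from both sides (y), with 40 N or more; gripped away from here the heavy end turns in the fingers.
- transformer (a point): Top centre of the module's transformer, 74 mm from the plate's middle along +x, 55 mm above the underside.
- screwdriver: Bystander: orange screwdriver 200 mm long, 26 thick, lying along its x. Origin under its middle.
- multimeter: Bystander: orange hand multimeter 150 x 76 x 43 mm. Origin under its middle.
- solder_reel: Bystander: grey metal reel, 58 mm across, 46 high. Origin under its middle.
- spare_coil: Bystander: a spare transformer alone, 48 x 58 x 46 mm. Not the module. Origin under its middle.
- parts_tray: Bystander: blue tray 120 x 90 x 28 mm. Origin under its middle.
- screw_jar: Bystander: glass jar with black cap, 52 mm across, 60 high. Origin under its middle.
- spanner: Bystander: steel spanner 150 mm long, 8 thick. Origin under its middle.

How it is judged (in metres and radians):
On the way, in this order (a step that is already met when the one before it is completed fails the run):
1. the lever has been thrown into the green notch (value of joint lever between 0.14 and 0.3 rad), for 0.3 s.
2. the module has been lifted off the bench, level, with the lever still in green (all of step 1 and height (world z) of module above 0.03 m and angle between module's own z axis and vertical below 0.12 rad and contact force between the fingers and module above 2 N), for 0.2 s.
At the end, for the whole second after the job is handed in: Held still by the fingers within 16 mm of the balance point: module's underside 40 to 80 mm above the deck, centre within 18 mm of the outline's, within 7 deg of square, transformer over the yellow end, level within 4 deg, clear of the fixture; lever in green (0.14 to 0.30) (all of step 1 and horizontal distance between module and nest below 0.018 m and z of module in the frame of nest between 0.04 and 0.08 m and angle between the x axis of module and the x axis of fixture, either way round below 0.12 rad and x of transformer in the frame of nest above 0.03 m and angle between module's own z axis and vertical below 0.07 rad and linear speed of module below 0.02 m/s and angular speed of module below 0.1 rad/s and contact force between the fingers and module above 2 N and contact force between module and fixture below 0.2 N and x of the grasp point in the frame of module between 0.014 and 0.046 m); the arm keeps its last pose, push and grip.
It fails at once if the module tips by more than 14 degrees (angle between module's own z axis and vertical above 0.25 rad).
It fails at once if another thing on the bench is shifted by more than 30 mm (distance of any of screwdriver, multimeter, solder_reel, spare_coil, parts_tray, screw_jar, spanner from where it was at the start of the episode above 0.03 m).
It also fails if it takes over 67 s, if anything falls off the work surface, if the arm or the gripper's body presses on something with over 40 N, if the wrist force passes 120 N, or if a joint passes its speed limit or range.

## Working session

There is one attempt and no reset: what is moved stays moved. The work goes in short steps, Python scripts to look and compute and a tool call to move; the robot and the scene stay as the last step left them, time stands still between calls to the robot, and variables do not carry over. Pictures are saved under pics/ and viewed, at most 10 in all, crops included, and the job is handed in when it is done.

Besides the shell and the picture viewer there is one more tool, called after "Emit:" as name(argument=value, ...) on one line, values as JSON. play_rows: Moves the arm, as the interface text tells. Its arguments: {"type":"object","properties":{"commands":{"type":"array","items":{"type":"array","items":{"type":"array","items":{"type":"number"}}}}},"required":["commands"]}

```bash
mkdir -p pics; cat > h.py <<'E'
import numpy as np, cv2, pickle
from plant import get_obs, snapshot, close_job, hold_point_z
def take(n,tag):
    s=snapshot(n); cv2.imwrite(f'pics/{tag}.png',s['frame'][:,:,::-1]); pickle.dump(s,open(f'{tag}.pkl','wb')); return s
E
python3 - <<'E'
from h import *
print(hold_point_z, get_obs())
for n in('scene','top'):
    s=take(n,n); print(n,s['camera_matrix'],s['origin'],s['attitude'])
E
```

```text
0.0188 {'clock': 0.0, 'joint_pos': array([-4.70365822e+01,  2.05910569e+01,  6.34371445e-01, -2.14454870e-02,
       -7.01341403e+01, -1.65058391e+01]), 'qvel': array([ 0.05847283, -0.00309306,  0.02605413, -0.01464454,  0.06400551,
        0.08366042]), 'tau': array([-4.91702815e-05, -5.82710302e+01,  2.93061322e+01,  6.99741170e+00,
        6.84738407e-03, -1.72221044e-04]), 'tool_pos': array([ 0.30049847, -0.60388775,  0.22562731]), 'orientation': array([ 1.79907189e+02, -6.47810411e-03, -1.53549720e+02]), 'force': array([0.00848623, 0.16844612, 0.15537579]), 'moment': array([-0.01127345, -0.02773107, -0.03077407]), 'gripper_force': 0.0, 'opening': 0.08771900607143293}
scene [[428.82860651   0.         255.29200305]
 [  0.         428.82860651 195.32553706]
 [  0.           0.           1.        ]] [0.97486852 0.75521339 1.2091505 ] [-140.58968624   -0.89346003  153.09221115]
top [[363.09008619   0.         253.43595436]
 [  0.         363.09008619 191.78115471]
 [  0.           0.           1.        ]] [ 0.43826643 -0.00376104  1.29310353] [-173.63313477    0.7815303   -90.75396824]
```

```bash
python3 - <<'E'
import cv2
for n in('scene','top'):
    i=cv2.imread(f'pics/{n}.png'); cv2.imwrite(f'pics/{n}_b.png',cv2.resize(i,(800,600),interpolation=cv2.INTER_CUBIC))
E
```

```text
(no output)
```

View pics/top_b.png

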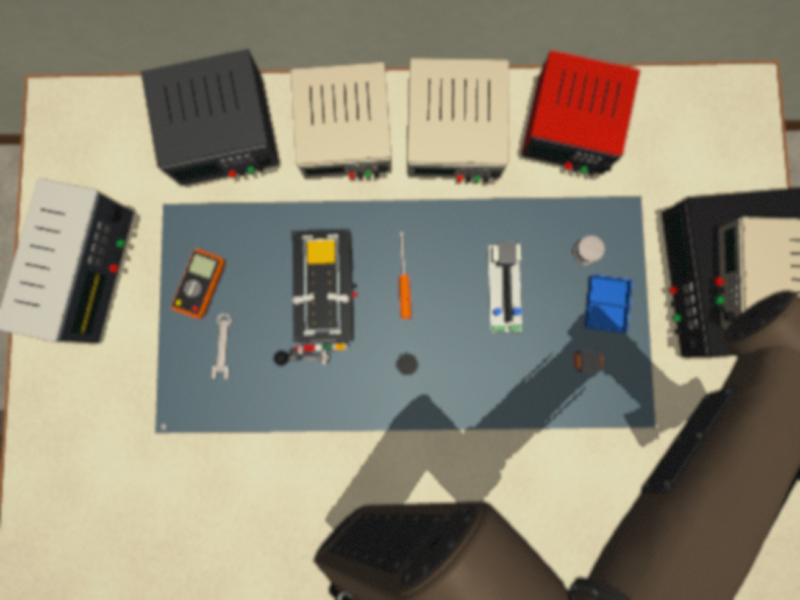

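View pics/scene_b.png

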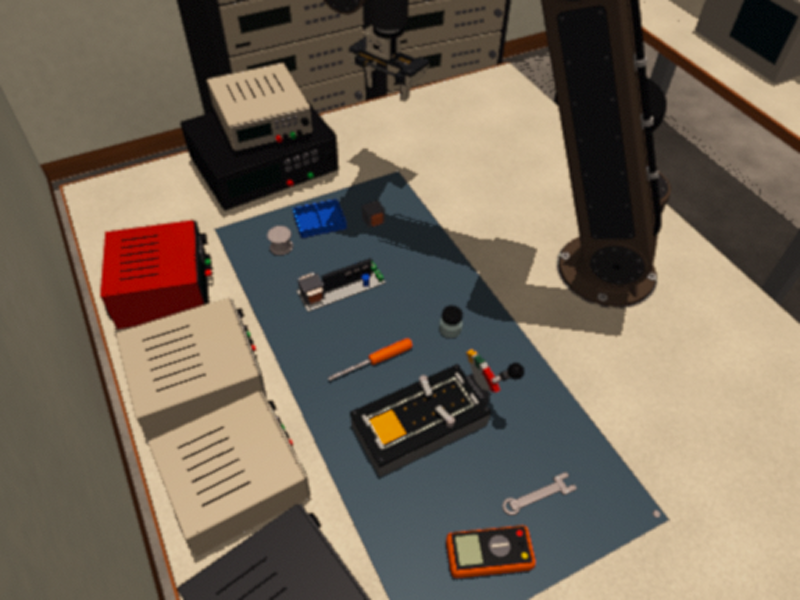

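The top view shows the fixture at about (322,285) with its yellow end away from the robot. Its knob is at (281,357), leaning to +y. The module is at (506,288) with the transformer at its far end (506,252). I'll zoom in on both views for precise points.

```bash
python3 - <<'E'
import cv2
i=cv2.imread('pics/top.png')[138:243,170:345]; cv2.imwrite('pics/topc.png',cv2.resize(i,None,fx=4.5,fy=4.5,interpolation=cv2.INTER_CUBIC))
i=cv2.imread('pics/scene.png')[158:308,185:345]; cv2.imwrite('pics/scenec.png',cv2.resize(i,None,fx=4,fy=4,interpolation=cv2.INTER_CUBIC))
E
```

```text
(no output)
```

View pics/topc.png

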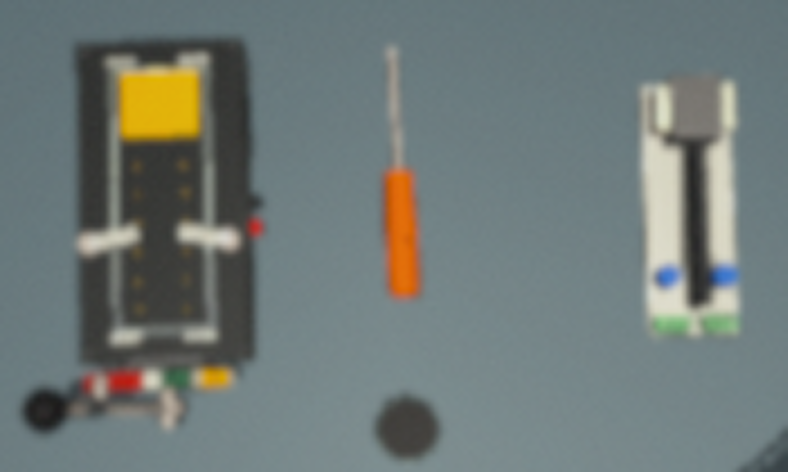

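View pics/scenec.png

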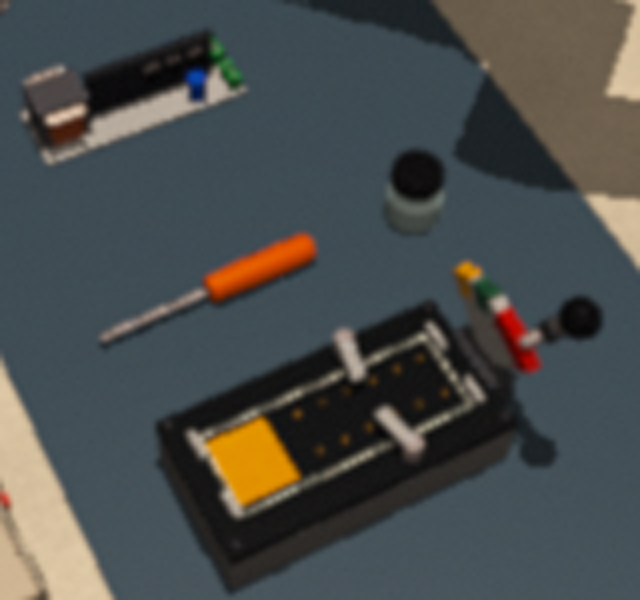

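```bash
cat > fit.py <<'E'
from h import *
from scipy.optimize import least_squares
from scipy.spatial.transform import Rotation as Ro
S={n:pickle.load(open(n+'.pkl','rb')) for n in('top','scene')}
def proj(s,P):
    R=Ro.from_euler('xyz',s['attitude'],degrees=True).as_matrix()
    c=(np.atleast_2d(P)-s['origin'])@R; u=c@s['camera_matrix'].T; return u[:,:2]/u[:,2:]
px={'top':lambda a:np.array(a)/4.5+[170,138]-.4,'scene':lambda a:np.array(a)/4+[185,158]-.4}
def fit(obs,x0):
    def w(p,L): return np.array(L)@Ro.from_euler('z',p[3]).as_matrix().T+p[:3]
    def f(p): return np.concatenate([(proj(S[n],w(p,L))-px[n](a)).ravel() for n,L,a in obs])
    r=least_squares(f,x0,loss='soft_l1'); return r.x,f(r.x).reshape(-1,2).round(1).tolist()
dk=[[.125,.065,.055],[.125,-.065,.055],[-.125,-.065,.055],[-.125,.065,.055]]
ye=[[.099,.03,.055],[.099,-.03,.055],[.049,-.03,.055],[.049,.03,.055]]
F,r=fit([('top',dk+ye,[[78,42],[243,40],[253,357],[83,360],[121,72],[200,71],[201,138],[121,139]]),
 ('scene',dk+ye,[[232,552],[160,428],[432,305],[515,425],[240,508],[205,450],[265,418],[300,475]])],[.5,.15,0,0])
print('fixture',F,r)
K,r=fit([('top',[[0,0,0]],[[45,410]]),('scene',[[0,0,0]],[[580,317]])],[.4,.2,.1,0]);print('knob',K[:3],r)
d=Ro.from_euler('z',-F[3]).apply(K[:3]-F[:3]);print('knob in fixture',d,np.arctan2(-d[1],d[2]-.045))
M,r=fit([('top',[[.1,.035,.005],[.1,-.035,.005],[-.1,-.035,.005],[-.1,.035,.005],[-.08,0,.062]],[[642,85],[735,83],[739,331],[648,334],[700,303]]),
 ('scene',[[.1,.035,.005],[-.1,.035,.005],[-.08,0,.062]],[[50,162],[246,90],[212,33]])],[.5,-.15,0,0])
print('module',M,r)
T,r=fit([('top',[[0,0,0]],[[694,108]]),('scene',[[0,0,0]],[[56,92]])],[.5,-.15,0,0]);print('transf',T[:3],r)
E
python3 fit.py
```

```text
fixture [ 0.61378182  0.17581122 -0.00634409  0.01950517] [[-0.2, 0.4], [0.1, -0.4], [-0.4, 0.6], [-0.4, 1.2], [0.3, 0.7], [-0.1, 0.3], [-0.1, -0.5], [0.5, -0.1], [-0.3, 2.5], [-1.4, -0.9], [-0.2, -1.0], [0.7, -0.2], [0.1, 0.2], [-0.1, -1.0], [-0.6, 0.5], [-0.2, 1.5]]
knob [0.45244781 0.23837045 0.17412395] [[0.0, -0.0], [0.0, 0.0]]
knob in fixture [-0.16008317  0.06569397  0.18046804] -0.4515278045396202
module [ 0.607123   -0.23600439 -0.00140969 -0.0125678 ] [[0.1, -0.1], [-1.1, 0.3], [-0.6, 0.7], [-0.2, 0.1], [1.0, 0.1], [-1.0, 0.1], [0.0, 0.2], [-0.5, -0.5]]
transf [ 0.67925917 -0.23420341  0.05230556] [[0.1, -0.2], [0.3, 0.1]]
```

The fit puts the fixture at about (0.614, 0.176) with yaw 1°. The lever is at about -0.47 rad, and its knob at (0.452, 0.238, 0.174) checks against the 145 mm radius. The module is at (0.607, -0.236). I'll move to the knob first.

```bash
cat >> h.py <<'E'
from scipy.spatial.transform import Rotation as Ro
def rel(xyz,yaw,cmd=None):
    o=get_obs(); p,a=(o['tool_pos'],o['orientation']) if cmd is None else (cmd[:3],[180,0,cmd[3]])
    R=Ro.from_euler('xyz',a,degrees=True); G=Ro.from_euler('xyz',[180,0,yaw],degrees=True)
    return (R.inv().apply(np.array(xyz)-p)*100).round(2).tolist(),(R.inv()*G).as_rotvec(degrees=True).round(2).tolist()
E
python3 - <<'E'
from h import *
c=[.301,-.604,.227,-153.541]
for p in([.48,-.25,.26],[.4525,.238,.26]): print(rel(p,-178.9,c))
E
```

```text
([-31.8, 23.72, -3.3], [0.0, -0.0, 25.36])
([-51.08, 68.63, -3.3], [0.0, -0.0, 25.36])
```

Emit:
play_rows(commands=[[[-16,12,-2,0,0,12,0.6],[-16,12,-2,0,0,12,0.6],[-16,12,-2,0,0,12,0.6],[-16,12,-2,0,0,12,0.6],[-16,12,-2,0,0,12,0.6],[-31.8,23.7,-3.3,0,0,25.4,0.6],[-31.8,23.7,-3.3,0,0,25.4,0.6],[-31.8,23.7,-3.3,0,0,25.4,0.6],[-31.8,23.7,-3.3,0,0,25.4,0.6],[-31.8,23.7,-3.3,0,0,25.4,0.6],[-31.8,23.7,-3.3,0,0,25.4,0.6],[-31.8,23.7,-3.3,0,0,25.4,0.6]]])

```text
clock: 1.1
tool_pos: [0.4806, -0.2485, 0.2595]
orientation: [180.0, -0.0, -178.7]
force: [0.3, -0.2, -0.4]
opening: 0.0525
gripper_force: 0.0
```

Emit:
play_rows(commands=[[[1.0,24,0,0,0,0,0.6],[1.0,24,0,0,0,0,0.6],[1.0,24,0,0,0,0,0.6],[1.0,24,0,0,0,0,0.6],[1.0,24,0,0,0,0,0.6],[1.0,24,0,0,0,0,0.6],[1.8,48.8,0,0,0,0,0.6],[1.8,48.8,0,0,0,0,0.6],[1.8,48.8,0,0,0,0,0.6],[1.8,48.8,0,0,0,0,0.6],[1.8,48.8,0,0,0,0,0.6],[1.8,48.8,0,0,0,0,0.6],[1.8,48.8,0,0,0,0,0.6],[1.8,48.8,0,0,0,0,0.6],[1.8,48.8,0,0,0,0,0.6]]])

```text
clock: 2.35
tool_pos: [0.4528, 0.2363, 0.259]
orientation: [-179.9, -0.1, -179.0]
force: [-0.8, -0.7, -0.2]
opening: 0.0523
gripper_force: 0.0
```

```bash
python3 - <<'E'
from h import *
s=take('wrist','w1'); print(s['camera_matrix'],s['origin'],s['attitude'],get_obs()['tool_pos'],get_obs()['orientation'])
i=cv2.imread('pics/w1.png');cv2.imwrite('pics/w1b.png',cv2.resize(i,(800,600),interpolation=cv2.INTER_CUBIC))
E
```

```text
[[297.31863964   0.         252.13198442]
 [  0.         297.31863964 187.50841445]
 [  0.           0.           1.        ]] [0.37367958 0.23575986 0.41744999] [1.62951633e+02 1.48578989e-02 9.09972035e+01] [0.45289377 0.23586935 0.25923897] [-1.79960206e+02 -3.65003490e-02 -1.79001955e+02]
```

View pics/w1b.png

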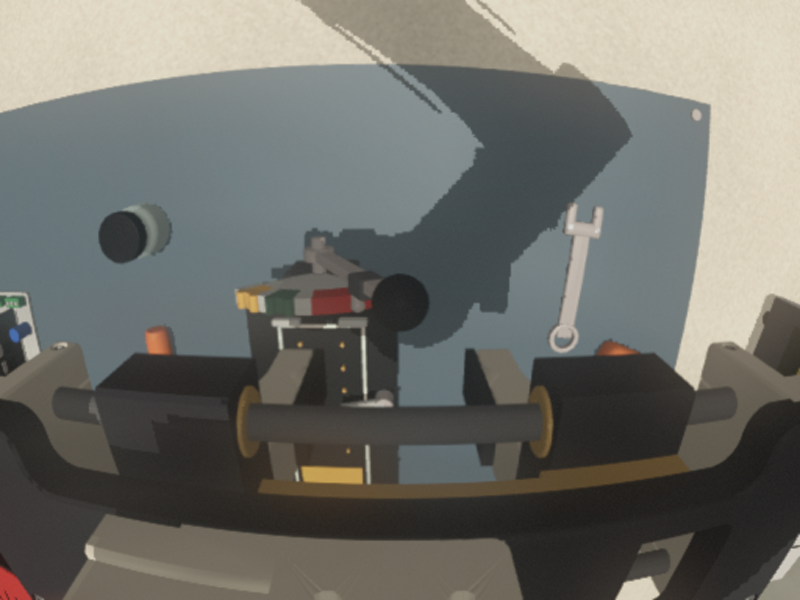

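The wrist view has the knob at (400,302), centred between the fingers, with x about 0.453, which confirms its position. I'll descend astride it.

Emit:
play_rows(commands=[[[0,0.2,3,0,0,0,0.6],[0,0.2,6,0,0,0,0.6],[0,0.2,8,0,0,0,0.6],[0,0.2,9,0,0,0,0.6],[0,0.2,9.8,0,0,0,0.6],[0,0.2,9.8,0,0,0,0.6],[0,0.2,9.8,0,0,0,0.6]]])

```text
clock: 2.98
tool_pos: [0.4534, 0.2389, 0.1624]
orientation: [180.0, 0.0, -179.0]
force: [0.2, 0.3, 0.0]
opening: 0.0526
gripper_force: 0.0
```

Emit:
play_rows(commands=[[[0,-1,-0.2,0,0,0,0.6],[0,-2,-0.4,0,0,0,0.6],[0,-3,-0.6,0,0,0,0.6],[0,-4,-0.8,0,0,0,0.6],[0,-5,-1,0,0,0,0.6],[0,-6,-1,0,0,0,0.6],[0,-7,-1,0,0,0,0.6],[0,-7.5,-1,0,0,0,0.6],[0,-8,-1,0,0,0,0.6],[0,-8.5,-1,0,0,0,0.6],[0,-9,-1,0,0,0,0.6],[0,-9.3,-1,0,0,0,0.6],[0,-9.6,-1,0,0,0,0.6],[0,-9.9,-1,0,0,0,0.6],[0,-10.1,-1,0,0,0,0.6],[0,-10.3,-1,0,0,0,0.6],[0,-10.5,-1,0,0,0,0.6],[0,-10.5,-1,0,0,0,0.6]]])

```text
clock: 4.48
tool_pos: [0.4545, 0.1336, 0.1714]
orientation: [-180.0, -0.0, -179.0]
force: [-0.3, -1.0, -0.4]
opening: 0.0526
gripper_force: 0.0
```

```bash
python3 - <<'E'
from h import *
s=take('wrist','w2'); o=get_obs();print(s['origin'],s['attitude'],o['tool_pos'],o['force'])
take('scene','scene2')
a=cv2.imread('pics/w2.png')[100:320,100:400]; b=cv2.imread('pics/scene2.png')[200:310,225:345]
cv2.imwrite('pics/v2.png',np.hstack([cv2.resize(a,(460,337)),cv2.resize(b,(338,337),interpolation=cv2.INTER_CUBIC)]))
E
```

```text
[0.37530102 0.13296982 0.32975525] [ 1.62930402e+02 -8.22418309e-03  9.09961976e+01] [0.45458069 0.13381017 0.17144   ] [-0.0241281  -0.11704311 -0.23574289]
```

View pics/v2.png

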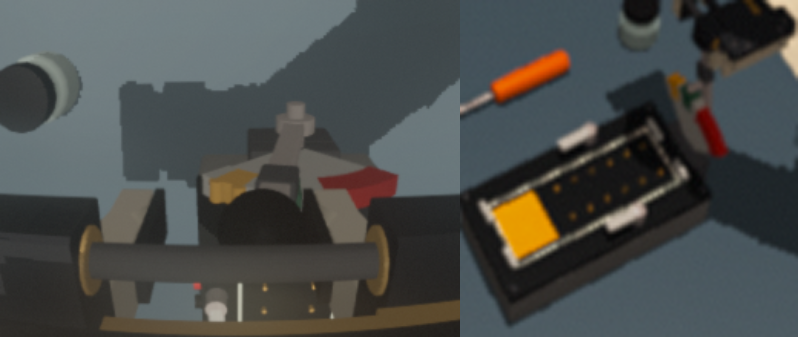

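The clamps have swung open, and the plunger is over the green sector with the knob at about (262,220) in the crop. I'll back off, rise and re-check the angle once it is free.

Emit:
play_rows(commands=[[[0,0.7,0,0,0,0,0.6],[0,0.7,-1,0,0,0,0.6],[0,0.7,-4,0,0,0,0.6],[0,0.7,-8,0,0,0,0.6],[0,0.7,-10,0,0,0,0.6],[0,0.7,-10,0,0,0,0.6],[0,0.7,-10,0,0,0,0.6]]])

```text
clock: 5.17
tool_pos: [0.4551, 0.1419, 0.2736]
orientation: [179.9, 0.2, -178.9]
force: [0.1, 0.2, 0.1]
opening: 0.0527
gripper_force: 0.0
```

```bash
python3 - <<'E'
from h import *
s=take('wrist','w3'); o=get_obs();print(s['origin'],s['attitude'],o['tool_pos'],o['force'])
g=s['frame'].max(axis=2)
a=cv2.imread('pics/w3.png')[110:290,130:390]
cv2.imwrite('pics/v3.png',cv2.resize(a,None,fx=3,fy=3,interpolation=cv2.INTER_CUBIC))
E
```

```text
[0.37540643 0.14078729 0.43171239] [162.73496929  -0.17247291  91.03688658] [0.45445976 0.14148177 0.2721676 ] [-0.14037807  0.04164044 -1.03771775]
```

View pics/v3.png

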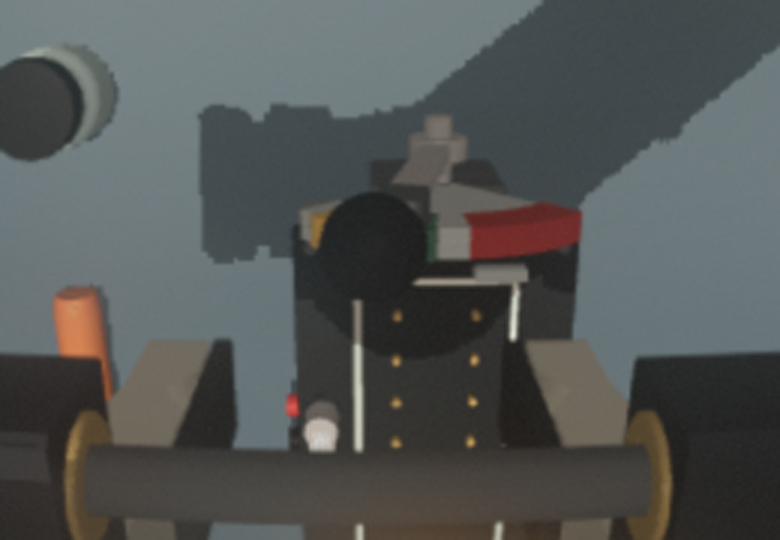

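The lever is seated at about 0.20 rad, within green, and the clamps are open. Next I'll look at the module from above.

Emit:
play_rows(commands=[[[-5,-19,0,0,0,1,1],[-5,-19,0,0,0,1,1],[-5,-19,0,0,0,1,1],[-5,-19,0,0,0,1,1],[-5,-19,0,0,0,1,1],[-9.9,-37.9,0,0,0,1,1],[-9.9,-37.9,0,0,0,1,1],[-9.9,-37.9,0,0,0,1,1],[-9.9,-37.9,0,0,0,1,1],[-9.9,-37.9,0,0,0,1,1],[-9.9,-37.9,0,0,0,1,1],[-9.9,-37.9,0,0,0,1,1],[-9.9,-37.9,0,0,0,1,1]]])

```text
clock: 6.3
tool_pos: [0.5599, -0.2357, 0.2703]
orientation: [180.0, -0.1, -180.0]
force: [0.9, 0.9, -0.4]
opening: 0.088
gripper_force: 0.0
```

```bash
python3 - <<'E'
from h import *
s=take('wrist','w4'); o=get_obs();print(s['origin'],s['attitude'],o['tool_pos'],o['orientation'],o['force'])
a=cv2.imread('pics/w4.png')[110:310,130:390]
cv2.imwrite('pics/v4.png',cv2.resize(a,None,fx=3,fy=3,interpolation=cv2.INTER_CUBIC))
E
```

```text
[ 0.48104646 -0.23511076  0.42881185] [ 1.63034728e+02 -7.65313841e-02  8.99706809e+01] [ 0.56012036 -0.23523367  0.27082377] [ 1.79976639e+02 -8.31806549e-02 -1.79921761e+02] [ 0.16145868  0.60419346 -0.51152492]
```

View pics/v4.png

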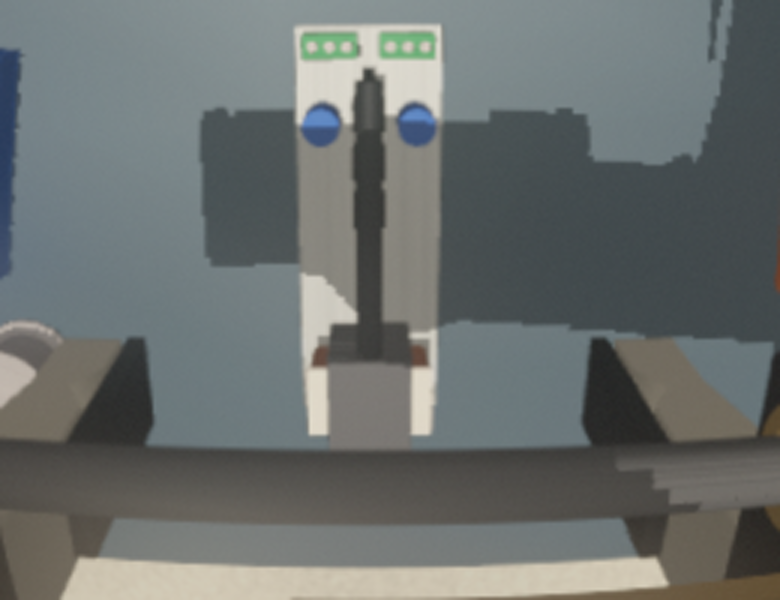

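The module is clear: plate corners at (294,26), (442,26), (308,436) and (433,436), bead along column 369, transformer near top edge at row 362. I'll fit all the views together.

```bash
cat > fit2.py <<'E'
import io,contextlib
with contextlib.redirect_stdout(io.StringIO()):
    from fit import *
W=pickle.load(open('w4.pkl','rb'))
def fish(s,P):
    R=Ro.from_euler('xyz',s['attitude'],degrees=True).as_matrix(); c=(P-s['origin'])@R
    t=np.arctan2(np.hypot(c[:,0],c[:,1]),c[:,2]); d=c[:,:2]/np.hypot(c[:,0],c[:,1])[:,None]
    return d*t[:,None]*s['camera_matrix'][0,0]+s['camera_matrix'][:2,2]
L=np.array([[-.1,-.035,.005],[-.1,.035,.005],[.1,-.035,.005],[.1,.035,.005],[-.08,0,.059],[.046,0,.062],[.05,0,.055]])
a=np.array([[294,26],[442,26],[308,436],[433,436],[369,72],[369,355],[370,362]])/3+[130,110]-.4
T3=[[.1,.035,.005],[.1,-.035,.005],[-.1,-.035,.005],[-.1,.035,.005]]
def w(p,L): return np.array(L)@Ro.from_euler('z',p[3]).as_matrix().T+p[:3]
def f(p,both=1):
    r=[(fish(W,w(p,L))-a).ravel()]
    if both: r+=[(proj(S['top'],w(p,T3))-px['top']([[642,85],[735,83],[739,331],[648,334]])).ravel(),(proj(S['scene'],w(p,[T3[0],T3[3],[-.08,0,.062]]))-px['scene']([[50,162],[246,90],[212,33]])).ravel()]
    return np.concatenate(r)
for b in(0,1):
    r=least_squares(f,[.6,-.236,0,0],loss='soft_l1',kwargs={'both':b}); print(b,r.x.round(4),f(r.x,b).reshape(-1,2).round(1).tolist())
p=r.x; print('balance',w(p,[[.03,0,.056]]))
E
python3 fit2.py
```

```text
0 [ 0.6068 -0.2339  0.0023  0.0039] [[-0.1, -0.4], [0.2, -0.6], [-1.3, -9.3], [0.8, -9.5], [-0.1, 2.7], [0.3, 2.5], [-0.1, 0.6]]
1 [ 0.6071 -0.2341  0.0014  0.002 ] [[-0.0, -0.3], [0.2, -0.4], [-1.5, -9.4], [0.5, -9.6], [-0.1, 2.8], [0.1, 2.3], [-0.3, 0.5], [-0.7, -0.1], [-1.9, 0.0], [-0.6, 0.5], [-0.2, 0.2], [-0.6, 0.2], [0.2, -0.2], [-0.4, -0.9]]
balance [[ 0.63705266 -0.23401648  0.05737535]]
```

```bash
sed -i 's/^T3=/k=[0,1,4,5,6]; L=L[k]; a=a[k]\nT3=/' fit2.py; python3 fit2.py
```

```text
0 [ 0.6071 -0.234  -0.0036  0.0029] [[0.3, -0.5], [-0.1, -0.6], [-0.1, 2.3], [0.2, 0.8], [-0.2, -1.0]]
1 [ 6.067e-01 -2.343e-01 -1.000e-03 -3.000e-04] [[0.1, -0.7], [-0.0, -0.7], [-0.2, 2.3], [-0.2, 1.4], [-0.6, -0.5], [-0.7, 0.1], [-1.9, 0.3], [-0.7, 0.7], [-0.3, 0.3], [-0.5, 0.5], [0.3, 0.1], [-0.3, -0.5]]
balance [[ 0.6367228  -0.23434782  0.05500857]]
```

Emit:
play_rows(commands=[[[-4,0.1,2,0,0,0,1],[-7.7,0.1,5,0,0,0,1],[-7.7,0.1,9,0,0,0,1],[-7.7,0.1,12,0,0,0,1],[-7.7,0.1,15,0,0,0,1],[-7.7,0.1,17,0,0,0,1],[-7.7,0.1,18,0,0,0,1],[-7.7,0.1,18,0,0,0,1],[-7.7,0.1,18,0,0,0,1],[-7.7,0.1,18,0,0,0,1]]])

```text
clock: 7.18
tool_pos: [0.6388, -0.2346, 0.0938]
orientation: [-180.0, 0.2, -179.9]
force: [0.1, 0.2, 0.5]
opening: 0.0876
gripper_force: 0.0
```

```bash
python3 - <<'E'
from h import *
o=get_obs();print(o['tool_pos'],o['orientation'],o['force'],rel([.637,-.2343,.037],180))
E
```

```text
[ 0.63884401 -0.2345984   0.09376808] [-1.79959729e+02  1.68849117e-01 -1.79882631e+02] [0.14336455 0.19384162 0.54168635] ([0.2, 0.03, 5.68], [-0.04, 0.17, 0.12])
```

Emit:
play_rows(commands=[[[0.1,0,2,0,0,0,1],[0.2,0,4,0,0.1,0.1,1],[0.2,0,5,0,0.1,0.1,1],[0.2,0,5.6,0,0.1,0.1,1],[0.2,0,5.6,0,0.1,0.1,1],[0.2,0,5.6,0,0.1,0.1,1],[0.2,0,5.6,0,0.1,0.1,0.4],[0.2,0,5.6,0,0.1,0.1,0.3]]])

```text
clock: 7.85
tool_pos: [0.6364, -0.235, 0.0368]
orientation: [-180.0, 0.0, 180.0]
force: [-0.1, -0.3, -0.8]
opening: 0.0794
gripper_force: 0.0
```

Emit:
play_rows(commands=[[[0,0,0,0,0,0,0.3],[0,0,0,0,0,0,0.25],[0,0,0,0,0,0,0.2],[0,0,0,0,0,0,0.2],[0,0,0,0,0,0,0.2],[0,0,0,0,0,0,0.2],[0,0,0,0,0,0,0.1],[0,0,0,0,0,0,0],[0,0,0,0,0,0,0],[0,0,0,0,0,0,0],[0,0,0,0,0,0,0],[0,0,0,0,0,0,0],[0,0,0,0,0,0,0],[0,0,0,0,0,0,0],[0,0,0,0,0,0,0]]])

```text
clock: 9.1
tool_pos: [0.6356, -0.2348, 0.0355]
orientation: [180.0, -0.1, 180.0]
force: [-0.4, 0.8, -1.1]
opening: 0.0112
gripper_force: 30.0
```

Emit:
play_rows(commands=[[[0,0,-0.1,0,0,0,0],[0,0,-0.2,0,0,0,0],[0,0,-0.4,0,0,0,0],[0,0,-0.6,0,0,0,0],[0,0,-0.8,0,0,0,0],[0,0,-0.8,0,0,0,0],[0,0,-0.8,0,0,0,0],[0,0,-0.8,0,0,0,0]]])

```text
clock: 9.77
tool_pos: [0.6355, -0.2348, 0.0435]
orientation: [180.0, -0.1, 180.0]
force: [0.6, -0.6, -5.6]
opening: 0.0107
gripper_force: 30.0
```

```bash
python3 - <<'E'
from h import *
o=get_obs();print(o['tool_pos'],o['orientation'],o['force'],o['moment'],o['opening'],o['gripper_force'])
take('scene','scene5');take('wrist','w5')
a=cv2.imread('pics/w5.png')[100:320,100:400]; b=cv2.imread('pics/scene5.png')[145:225,175:275]
cv2.imwrite('pics/v5.png',np.hstack([cv2.resize(a,(450,330)),cv2.resize(b,(350,330),interpolation=cv2.INTER_CUBIC)]))
E
```

```text
[ 0.63548508 -0.23483081  0.04352633] [ 1.79994900e+02 -1.03629516e-01  1.79953246e+02] [ 0.55718115 -0.55560214 -5.61134905] [-0.01548947  0.00209445  0.04420385] 0.010688432196111014 29.997104108333588
```

View pics/v5.png

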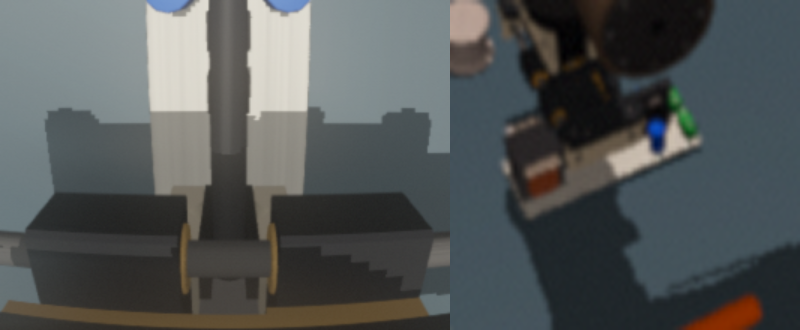

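```bash
cat > tilt.py <<'E'
import io,contextlib,sys
with contextlib.redirect_stdout(io.StringIO()):
    from fit2 import *
def tilt(tag):
    s=pickle.load(open(tag+'.pkl','rb')); g=s['frame'].astype(float).min(axis=2)
    col=np.r_[212:218,286:292]; col=range(205,300)
    rows=[np.where(g[:150,c]>110)[0] for c in col]
    v=[r[0] for r in rows if len(r)]; 
    print(tag,'first white row median',np.median(v), np.percentile(v,[10,90]))
    m=int(np.median(v))+6; wcol=np.where(g[m]>90)[0]; print('width at row',m,wcol.min(),wcol.max())
    o=get_obs(); print(o['clock'],o['tool_pos'].round(4),o['orientation'].round(2),o['force'].round(2),o['moment'].round(3),round(o['opening'],5))
    for dx in(.0284,):
      for pit in(-6,-3,0,3,6):
        t=np.append(o['tool_pos'][:2],o['tool_pos'][2]+.0188)
        P=Ro.from_euler('yz',[pit,o['orientation'][2]+180],degrees=True).apply(np.array([[-.1,-.035,.005],[-.1,.035,.005]])-[dx,0,.0565])+t
        print(pit,fish(s,P).round(1).tolist())
E
python3 -c "
from tilt import *
tilt('w5')"
```

```text
w5 first white row median 0.0 [0. 0.]
width at row 6 46 511
9.8667 [ 0.6354 -0.2348  0.0435] [ 1.8000e+02 -1.1000e-01  1.7996e+02] [ 0.06  0.17 -5.15] [-0.062  0.003  0.022] 0.01126
-6 [[199.2, 38.7], [302.3, 38.5]]
-3 [[197.6, 32.3], [303.8, 32.1]]
0 [[195.8, 26.0], [305.5, 25.7]]
3 [[193.9, 19.7], [307.4, 19.5]]
6 [[191.8, 13.6], [309.3, 13.3]]
```

```bash
python3 -c "
from tilt import *
s=pickle.load(open('w5.pkl','rb'));g=s['frame'].astype(int)
for u in(199,203,301): print(u,g[8:50:1,u].min(axis=1).tolist())
for v in(32,40): print(v,[i for i in range(180,320) if abs(g[v,i+1].min()-g[v,i-1].min())>40])
"
```

```text
199 [131, 130, 131, 132, 132, 132, 133, 132, 133, 133, 133, 133, 134, 134, 135, 134, 133, 121, 132, 138, 139, 137, 128, 131, 139, 138, 136, 146, 144, 138, 136, 143, 139, 135, 139, 151, 190, 205, 208, 208, 208, 208]
203 [131, 132, 132, 132, 131, 132, 132, 132, 132, 133, 133, 133, 132, 135, 135, 134, 125, 107, 113, 115, 115, 119, 146, 181, 192, 196, 197, 189, 156, 123, 117, 123, 123, 123, 112, 87, 76, 79, 94, 143, 206, 211]
301 [123, 125, 124, 125, 124, 125, 126, 125, 126, 125, 126, 126, 126, 126, 128, 125, 108, 109, 113, 114, 113, 92, 92, 105, 127, 136, 132, 119, 120, 118, 119, 119, 120, 117, 100, 80, 79, 97, 127, 160, 206, 209]
32 [196, 197, 198, 199, 202, 203, 210, 211, 215, 216, 224, 225, 229, 230, 238, 239, 244, 245, 246, 259, 260, 264, 265, 273, 274, 278, 279, 287, 288, 292, 293, 300, 301, 304, 305, 307]
40 [196, 198, 199, 238, 304, 305, 306, 307]
```

The module has lifted level, within about 1°, with a 5.5 N load. I'll raise it smoothly.

Emit:
play_rows(commands=[[[0,0,-0.2,0,0,0,0],[0,0,-0.6,0,0,0,0],[0,0,-1.2,0,0,0,0],[0,0,-2,0,0,0,0],[0,0,-2.9,0,0,0,0],[0,0,-3.8,0,0,0,0],[0,0,-4.7,0,0,0,0],[0,0,-5.6,0,0,0,0],[0,0,-6.5,0,0,0,0],[0,0,-7.4,0,0,0,0],[0,0,-8.3,0,0,0,0],[0,0,-9.1,0,0,0,0],[0,0,-9.8,0,0,0,0],[0,0,-10.3,0,0,0,0],[0,0,-10.6,0,0,0,0],[0,0,-10.7,0,0,0,0],[0,0,-10.7,0,0,0,0],[0,0,-10.7,0,0,0,0]]])

```text
clock: 11.37
tool_pos: [0.6355, -0.2348, 0.15]
orientation: [180.0, -0.1, 180.0]
force: [-0.9, -0.2, -5.7]
opening: 0.0107
gripper_force: 30.0
```

```bash
python3 -c "
from tilt import *
s=take('wrist','w6');tilt('w6');g=s['frame'].astype(int)
for u in(199,203,301): print(u,g[8:50,u].min(axis=1).tolist())
print(rel([.6427,.1764,.1505],181.12))
"
```

```text
w6 first white row median 0.0 [0. 0.]
width at row 6 0 511
11.4167 [ 0.6354 -0.2348  0.1499] [ 1.7999e+02 -1.6000e-01  1.7995e+02] [ 0.98  0.1  -6.  ] [-0.085 -0.063 -0.016] 0.01104
-6 [[199.3, 38.8], [302.2, 38.6]]
-3 [[197.6, 32.4], [303.8, 32.1]]
0 [[195.9, 26.0], [305.5, 25.8]]
3 [[194.0, 19.8], [307.3, 19.5]]
6 [[191.9, 13.7], [309.3, 13.4]]
199 [136, 136, 135, 135, 135, 136, 136, 136, 136, 136, 137, 136, 138, 138, 137, 137, 136, 122, 130, 137, 132, 132, 128, 130, 138, 136, 136, 144, 142, 138, 133, 134, 137, 131, 127, 145, 188, 203, 206, 206, 206, 206]
203 [135, 136, 135, 135, 136, 136, 136, 136, 136, 137, 137, 137, 138, 139, 138, 138, 127, 106, 110, 112, 114, 117, 144, 179, 190, 194, 195, 188, 154, 120, 120, 121, 122, 121, 110, 86, 73, 76, 107, 181, 206, 208]
301 [124, 124, 125, 124, 125, 125, 125, 124, 125, 125, 126, 126, 126, 126, 128, 125, 105, 105, 111, 111, 111, 113, 116, 124, 126, 133, 131, 129, 119, 115, 115, 116, 117, 114, 97, 74, 75, 93, 125, 147, 150, 156]
([-0.69, 41.12, -0.05], [0.01, -0.15, -1.17])
```

Emit:
play_rows(commands=[[[0,0.2,0,0,0,0,0],[0,0.8,0,0,0,0,0],[0,1.8,0,0,0,0,0],[0,3,0,0,0,0,0],[-0.1,4.4,0,0,0,-0.1,0],[-0.1,5.9,0,0,0,-0.2,0],[-0.1,7.4,0,0,0,-0.3,0],[-0.2,8.9,0,0,0,-0.4,0],[-0.2,10.4,0,0,0,-0.5,0],[-0.2,11.9,0,0,0,-0.6,0],[-0.3,13.4,0,0,0,-0.7,0],[-0.3,14.9,0,0,0,-0.8,0],[-0.3,16.4,0,0,0,-0.9,0],[-0.4,17.9,0,0,0,-1,0],[-0.4,19.4,0,0,0,-1,0],[-0.5,20.7,0,0,0,-1.1,0],[-0.6,21.7,0,0,0,-1.1,0],[-0.7,22.3,0,0,0,-1.1,0],[-0.7,22.6,0,0,0,-1.1,0],[-0.7,22.6,0,0,0,-1.1,0]]])

```text
clock: 13.08
tool_pos: [0.643, -0.0084, 0.1505]
orientation: [-180.0, -0.1, -178.9]
force: [-0.3, 0.1, -6.1]
opening: 0.011
gripper_force: 30.0
```

```bash
python3 -c "
from h import *
o=get_obs();print(o['tool_pos'],o['orientation'],o['force'],o['moment'],rel([.6427,.1764,.1505],181.12))
"
```

```text
[ 0.64301361 -0.00835387  0.15047384] [-1.79999523e+02 -1.05954551e-01 -1.78912237e+02] [-0.31854818  0.10935763 -6.10959965] [-0.06869752 -0.04535275 -0.01856757] ([-0.32, 18.47, -0.0], [-0.0, -0.11, -0.03])
```

Emit:
play_rows(commands=[[[0,0.2,0,0,0,0,0],[0,0.8,0,0,0,0,0],[0,1.8,0,0,0,0,0],[0,3,0,0,0,0,0],[-0.1,4.4,0,0,0,0,0],[-0.1,5.9,0,0,0,0,0],[-0.1,7.4,0,0,0,0,0],[-0.2,8.9,0,0,0,0,0],[-0.2,10.4,0,0,0,0,0],[-0.2,11.9,0,0,0,0,0],[-0.3,13.4,0,0,0,0,0],[-0.3,14.8,0,0,0,0,0],[-0.3,16,0,0,0,0,0],[-0.3,17,0,0,0,0,0],[-0.3,17.8,0,0,0,0,0],[-0.3,18.3,0,0,0,0,0],[-0.3,18.5,0,0,0,0,0],[-0.3,18.5,0,0,0,0,0],[-0.3,18.5,0,0,0,0,0],[-0.3,18.5,0,0,0,0,0]]])

```text
clock: 14.75
tool_pos: [0.6425, 0.1756, 0.1506]
orientation: [-180.0, -0.1, -179.0]
force: [0.4, 0.6, -5.5]
opening: 0.0111
gripper_force: 30.0
```

```bash
python3 -c "
from tilt import *
take('wrist','w7');take('scene','s7');take('top','t7');tilt('w7')
g=pickle.load(open('w7.pkl','rb'))['frame'].astype(int)
for u in(199,203,301): print(u,g[8:50,u].min(axis=1).tolist())
a=cv2.imread('pics/w7.png')[10:320,110:400]; b=cv2.imread('pics/s7.png')[190:310,215:355]; t=cv2.imread('pics/t7.png')[135:245,165:275]
cv2.imwrite('pics/v7.png',np.hstack([cv2.resize(x,(w,330),interpolation=cv2.INTER_CUBIC) for x,w in((a,270),(b,300),(t,230))]))
"
```

```text
w7 first white row median 12.0 [ 0. 13.]
width at row 18 0 511
14.9 [0.6425 0.1757 0.1506] [ 1.8000e+02 -1.0000e-01 -1.7898e+02] [-0.15 -0.32 -5.67] [-0.024  0.002  0.026] 0.01087
-6 [[199.4, 38.7], [302.5, 38.5]]
-3 [[197.8, 32.3], [304.0, 32.1]]
0 [[196.0, 26.0], [305.7, 25.7]]
3 [[194.1, 19.7], [307.6, 19.5]]
6 [[192.0, 13.6], [309.6, 13.4]]
199 [118, 117, 119, 119, 119, 119, 119, 119, 119, 114, 84, 79, 79, 78, 80, 79, 80, 95, 139, 154, 149, 155, 153, 148, 146, 151, 158, 157, 159, 165, 160, 155, 154, 147, 148, 179, 200, 204, 205, 205, 205, 205]
203 [118, 119, 119, 119, 118, 119, 119, 120, 117, 104, 83, 78, 78, 78, 79, 80, 84, 97, 109, 111, 113, 113, 124, 158, 184, 190, 189, 163, 136, 120, 118, 119, 120, 119, 106, 81, 70, 75, 93, 126, 148, 187]
301 [118, 113, 103, 81, 75, 80, 105, 110, 117, 93, 76, 73, 72, 72, 73, 75, 82, 103, 110, 111, 113, 113, 122, 141, 163, 161, 153, 136, 126, 117, 117, 116, 117, 113, 98, 76, 69, 75, 100, 147, 203, 208]
```

View pics/v7.png

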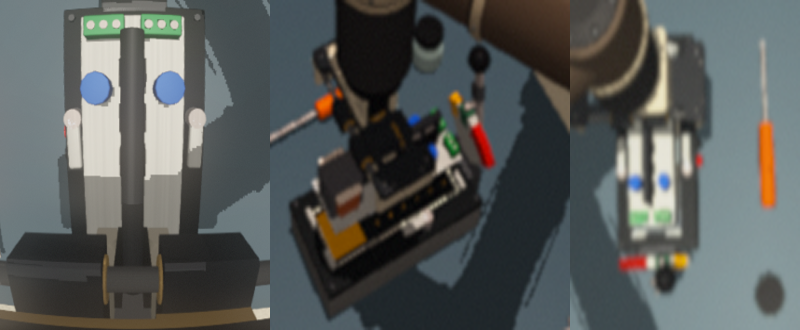

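The module is level and square over the outline, with the transformer over the yellow end. The deck margins match on both sides, the clamps are clear and the lever is in green. I'll settle briefly and hand in.

Emit:
play_rows(commands=[[[0,0,0,0,0,0,0],[0,0,0,0,0,0,0],[0,0,0,0,0,0,0],[0,0,0,0,0,0,0],[0,0,0,0,0,0,0],[0,0,0,0,0,0,0]]])

```text
clock: 15.4
tool_pos: [0.6425, 0.1762, 0.1505]
orientation: [180.0, -0.1, -178.9]
force: [0.7, 1.0, -5.7]
opening: 0.0112
gripper_force: 30.0
```

```bash
python3 -c "
from h import *
print(close_job())"
```

```text
the job is handed in; nothing more can be done
None
```

I handed the job in at about 15.4 s: the lever is in the green notch with the clamps clear, and the module is held level and still about 60 mm above the deck, over its outline with the transformer over the yellow square. The hand-in returned no verdict, and the interface fixes the grip at 30 N, below the 40 N you asked for, though the module showed no sign of slipping.

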